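Unlock the blade locker

ROBOT

A 6-joint arm with a two-finger parallel gripper is mounted at the origin on the work surface. World frame = base frame: x ahead of the robot, y to its left, z up, the work surface at z = 0. Lengths are in m, angles in degrees, forces in N, time in s.
With the tool pointing down it reaches from about 0.3 to 0.85 m from the base axis. Payload 4.2 kg.
Tool frame: the origin (TCP) lies midway between the tips of the shut fingers; the grasp point (between the pads) lies 19 mm behind it (r.grip_depth is the distance from the TCP to the grasp point, in m); x points along the fingers, z is the direction in which the jaws open and shut, and the axes are right-handed (so a half turn about x gives the same grasp; the last joint's range is limited). The gripper opens to 91 mm and grips with 3 to 60 N. Pads are 32 mm wide; open, the fingers measure 118 mm over their backs; the gripper's body (76 mm by 178 mm) begins 60 mm behind the grasp point.
Start: joints at [65.89, 18.312, 89.639, -0, 72.044, -1.146], TCP at [0.224, 0.529, 0.214] pointing down, gripper open.
Joint ranges: [-177.97, 177.97], [-48.28, 115.42], [12.27, 149.76], [-77.06, 257.06], [2.81, 150.46], [-146.56, 146.56]. Speed limits (degrees/s): [147.25, 147.25, 180, 180, 180, 180].

INTERFACE

Orientations are given as a 3x3 rotation matrix whose columns are the frame's x, y, z axes.
In Python, from workcell import readout, imaging, r gives the robot as it stands.
- The arm moves only by the tool arm_command, never from a script. Its argument "deltas" is a list of rows, each a list of 4 numbers: the shift along the tool's x, y, z in units of 50 mm (1.0 is 50 mm), then the turn about the tool's x in units of 6 degrees (1.0 is 6 degrees). In form: [[x, y, z, yaw], ...]. A call has 1 to 12 rows; each row is the pose to reach, as a shift and turn from the pose measured when the call began, along the tool's axes at that moment; what a row does not reach only later rows make up. A row lasts 1/10 s, in which the tool goes at most 50 mm and 8.59 degrees, less where a joint would pass 70% of its speed; a pose out of reach is approached as far as the arm can. A call with a gripper value outside its range is refused whole. "jaw" is the closure, from 0 (fully open) to 1 (shut), set as the call begins (left out, the last holds). The fingers move at their own pace and stop on an object; "newtons" is the grip in N (left out, the last holds). Time passes only in rows, so rows that repeat a pose let the fingers close. It gives the time, the measured TCP pose, the force and the opening at its end, in the units of the state.
- readout.get_state(): the state, without advancing time (a new reading comes with each control period).
- imaging.grab_frame(name): name is "side" or "top" or "wrist"; returns a dict with "image" (420x560x3 uint8, red, green, blue), "mtx" (3x3 intrinsics, pixels), "dist_coeffs" ([k1, k2, p1, p2, k3] as OpenCV has them; the pictures are not rectified), "view" (4x4, takes a point from world to camera coordinates). Camera axes: x right, y down, z forward; pixel columns grow to the right and rows downward; lengths in m; the calibration is good to about 2 mm. A picture is of the moment at which its call begins. There is no depth.
- r.job_done(): hands the job in, once; it reports no verdict.
The state is a dict: "time": time; "qpos": joint angles; "qvel": joint speeds; "tau": joint torques, N m; "ee_pos": TCP position; "orientation": TCP orientation; "contact_force": force on the tool from outside, world axes, zero at the start; "torque": the same for the moment, N m; "width": opening from 0.0 (shut) to 1.0 (fully open).
Only numpy, scipy, OpenCV 4.12 (cv2) and the standard library are available. Lean on these libraries where they do the work, as an engineer would, in place of code of your own. Each camera call takes 0.05 s, during which the arm holds its last target. There are 200 camera calls.

TASK

Unlock the craft-room blade locker: turn its dial clockwise and stop with the red pointer on the red line, then gently anticlockwise until you feel it come up against the hidden stop, then clockwise again and stop on the blue line. Then slide the orange-knobbed bolt towards the dial as far as it goes and let go. Do not force the dial against its stop or the bolt against the dial, and leave the glue bottles and red cap where they are.

Things in the scene. Friction and masses are not known exactly. Their poses are not given: they have to be found in the camera images.
- locker: Fixed plywood box 220 x 300 x 90 mm (x, y, height), origin under its centre on the table, x away from the robot, y to the left, z up; stands within 20 degrees of square to the table. On its flat top, 90 mm up, are the dial (left) and the sliding bolt (right). Clockwise always means seen from above.
- dial_grip (a point): Point on the dial's upright axis at grip height, 133 mm above the table (locker frame x -20, y +60). The grip is a black upright bar 46 mm long, 13 mm thick, from 109 to 147 mm above the table, long side along the pointer. It stands on a flat grey disc, radius 38 mm, top 109 mm up, turning with it. This frame's x points along the bar to the red pointer on the disc, z up.
- dial (a joint): Dial angle in rad, clockwise positive; 0: pointer along the locker's +x. Red line at 1.047, blue line at 0.262. Starts from -0.4 to 0.6. About 0.08 N m of friction; stays where it is left. Its anticlockwise stop is felt somewhere from -1.14 to -1.51, different each time and not visible; clockwise it ends at 1.4.
- red_line (a point): Middle of the red line on the white ring of fixed lines (one every 15 degrees) round the dial's disc: 47.5 mm from the dial axis, 60 degrees clockwise of the locker's +x, 93 mm above the table.
- blue_line (a point): Middle of the blue line on the same fixed ring: 47.5 mm from the dial axis, 15 degrees clockwise of the locker's +x, 93 mm above the table.
- cam: The dial's grey disc, 8 mm thick, origin on the dial axis 92.5 mm above the table, x to the pointer. In its rim, 75 degrees clockwise from the pointer, a notch 16 mm wide faces the bolt when the pointer is on the blue line (within about 7 degrees); otherwise the disc blocks the bolt. Under it a pin, 28 mm from the axis, meets the stop.
- housing: Fixed housing under the dial, origin on the dial axis 92.5 mm above the table; carries the hidden stop. The stop is firm, yielding a few hundredths of a radian: 0.06 to 0.5 N m about the dial axis against it is a proper touch, more than 0.7 N m (25 N at the pin) is forcing it.
- bolt_knob (a point): Centre of the bolt's orange knob, 14 x 14 mm (x, y), 34 mm high, 128.5 mm above the table. It stands on a flat steel bolt whose top is 108.5 mm up; guides and a brass staple beside the bolt reach 114 mm up. x and y as the locker; the bolt slides along the locker's +y, straight towards the dial axis.
- bolt (a joint): Bolt travel in m: 0 locked (as at the start), 0.024 fully drawn, at its end stop. Slides with about 3 N of friction and stays where it is left.
- bolt_bar: The steel bolt, 16 mm wide with a 7 mm wide round nose that enters the notch of the disc; moves with the bolt knob, x and y as the locker. Pressing it with over 25 N on the disc counts as forcing it.
- glue_yellow: Yellow glue bottle with red cap, 60 mm across, 150 mm high, standing beside the locker; origin at the centre of its foot. Leave alone.
- glue_white: White glue bottle with red cap, 48 mm across, 120 mm high, standing beside the locker; origin at the centre of its foot. Leave alone.
- red_cap: Loose red bottle cap, 26 mm across, 24 mm high, on the locker's top beyond the dial; origin at the centre of its underside. Leave alone.

How it is judged (in metres and radians):
On the way, in this order (a step that is already met when the one before it is completed fails the run):
1. the pointer stands still on the red line (within 7 degrees) (value of joint dial between 0.925 and 1.17 rad and velocity of joint dial between -0.1 and 0.1 rad/s), for 0.2 s.
2. the dial, turned anticlockwise, presses on its stop (over 1.5 N at the pin) (contact force between cam and housing above 1.5 N), for 0.1 s.
3. the pointer stands still on the blue line (within 7 degrees), the bolt not yet drawn (value of joint dial between 0.14 and 0.384 rad and velocity of joint dial between -0.1 and 0.1 rad/s and value of joint bolt below 0.01 m), for 0.2 s.
At the end, for the whole second after the job is handed in: The bolt is fully drawn towards the dial (within 2.5 mm of its end stop) and at rest, the pointer is on the blue line (within 8 degrees), the glue bottles and cap stand where they were and the robot touches nothing (value of joint bolt above 0.0215 m and value of joint dial between 0.12 and 0.404 rad and velocity of joint bolt between -0.005 and 0.005 m/s).
It fails at once if the dial is forced against its stop (over 25 N at the pin) (contact force between cam and housing above 25 N).
It fails at once if the bolt is forced against the disc (over 25 N) (contact force between bolt_bar and cam above 25 N).
It fails at once if a glue bottle or the red cap is moved by more than 15 mm (distance of any of glue_yellow, glue_white, red_cap from where it was at the start of the episode above 0.015 m).
It also fails if it takes over 61 s, if anything falls off the work surface, if the arm or the gripper's body presses on something with over 40 N, if the wrist force passes 120 N, or if a joint passes its speed limit or range.

## Working session

There is one attempt and no reset: what is moved stays moved. The work goes in short steps, Python scripts to look and compute and a tool call to move; the robot and the scene stay as the last step left them, time stands still between calls to the robot, and variables do not carry over. Pictures are saved under pics/ and viewed, about 8 in all and at most 12, crops included, and the job is handed in when it is done.

Besides the shell and the picture viewer there is one more tool, called by a JSON object that holds its "api" and its "payload", one argument or row to a line. arm_command: Moves the arm, as the interface text tells. Its arguments: {"type":"object","properties":{"deltas":{"type":"array","items":{"type":"array","items":{"type":"number"}}},"jaw":{"type":"number"},"newtons":{"type":"number"}},"required":["deltas"]}

```bash
mkdir -p pics; ls
python3 - <<'E'
from workcell import readout, imaging, r
import cv2,numpy as np
s=readout.get_state();print(s)
for n in("side","top"):
    f=imaging.grab_frame(n);cv2.imwrite(f"pics/{n}0.png",f["image"][:,:,::-1]);print(n,f["mtx"],f["dist_coeffs"],f["view"])
E
```

```text
pics
{'time': 0.0, 'qpos': array([ 6.58892336e+01,  1.83535876e+01,  8.97070658e+01, -2.58221853e-03,
        7.20435365e+01, -1.14687022e+00]), 'qvel': array([-0.17617014, -0.08282118, -0.04401568,  0.00484416, -0.00838302,
       -0.00208219]), 'tau': array([-6.81897618e-04, -4.12478936e+01, -2.31966662e+01,  7.25296210e-02,
        4.58408170e-02, -1.55895227e-04]), 'ee_pos': array([0.22415061, 0.52895887, 0.2130963 ]), 'orientation': array([[-7.03710154e-04, -9.20756320e-01,  3.90137544e-01],
       [-1.67732273e-03,  3.90138179e-01,  9.20754793e-01],
       [-9.99998346e-01, -6.44207441e-06, -1.81894970e-03]]), 'contact_force': array([-0.25784547,  0.20306595, -0.59629064]), 'torque': array([-0.01739279,  0.00978652, -0.01746142]), 'width': 0.9983726088309453}
side [[483.38045257   0.         281.23634155]
 [  0.         483.38045257 216.08151494]
 [  0.           0.           1.        ]] [-0.10692475  0.          0.          0.          0.        ] [[ 0.97590159 -0.21744323 -0.0182898  -0.57215951]
 [-0.13179715 -0.52055842 -0.84359258  0.16812003]
 [ 0.17391259  0.82567389 -0.53667219  0.82381903]
 [ 0.          0.          0.          1.        ]]
top [[460.65248414   0.         276.75080701]
 [  0.         460.65248414 210.6748404 ]
 [  0.           0.           1.        ]] [-0.07836204  0.          0.          0.          0.        ] [[ 0.01877029 -0.99975666 -0.01158846  0.01504967]
 [-0.99330994 -0.01732586 -0.1141717   0.61046068]
 [ 0.11394313  0.01365397 -0.99339344  1.06877188]
 [ 0.          0.          0.          1.        ]]
```

View pics/top0.png

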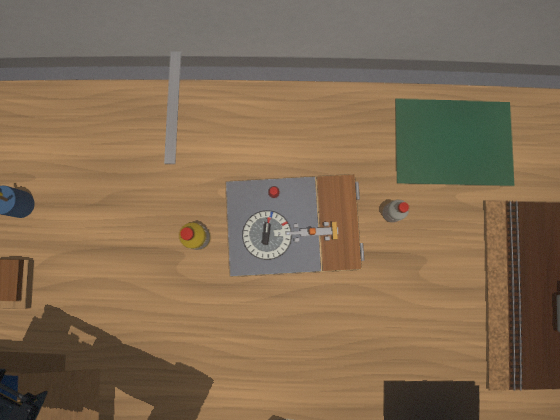

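View pics/side0.png

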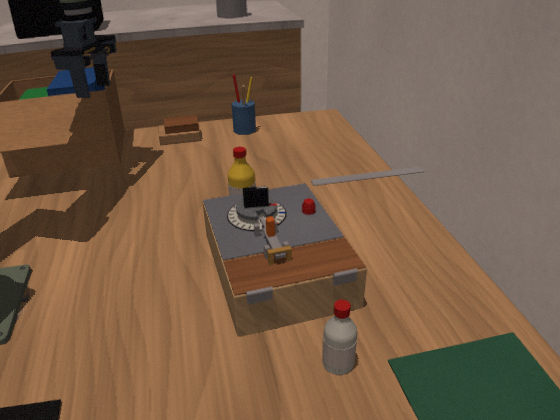

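Top view: dial centre about (267,235), orange knob (312,231), cap (274,191), bottles (190,236) and (398,210). The locker is nearly square to the table.

```bash
cat > h.py <<'E'
import cv2,numpy as np
from workcell import readout, imaging, r
def ray(f,px,z):
    p=cv2.undistortPoints(np.array([[px]],float),f["mtx"],f["dist_coeffs"])[0,0]
    R=f["view"][:3,:3];t=f["view"][:3,3]
    d=R.T@np.array([p[0],p[1],1]);c=-R.T@t
    return c+d*(z-c[2])/d[2]
def proj(f,P):
    v=f["view"];rv=cv2.Rodrigues(v[:3,:3])[0]
    return cv2.projectPoints(np.array(P,float).reshape(-1,1,3),rv,v[:3,3],f["mtx"],f["dist_coeffs"])[0][:,0]
def blobs(img,lo,hi,amin=4):
    m=cv2.inRange(cv2.cvtColor(img,cv2.COLOR_RGB2HSV),lo,hi)
    n,_,st,c=cv2.connectedComponentsWithStats(m)
    return [(st[i,4],c[i].round(1),st[i,:4]) for i in range(1,n) if st[i,4]>=amin]
E
python3 - <<'E'
from h import *
f=imaging.grab_frame("top");im=f["image"]
c=im[165:285,215:375];cv2.imwrite("pics/c1.png",cv2.resize(c,None,fx=5,fy=5,interpolation=cv2.INTER_CUBIC)[:,:,::-1])
for n,lo,hi in(("or",(5,150,100),(16,255,255)),("red",(0,120,60),(4,255,255)),("red2",(172,100,60),(180,255,255)),("blue",(100,80,60),(130,255,255))):
    for b in blobs(im,lo,hi): 
        if 215<b[1][0]<375 and 165<b[1][1]<285: print(n,b)
g=cv2.inRange(im,(150,150,150),(255,255,255));
g[:,:235]=0;g[:,292:]=0;g[:205]=0;g[265:]=0
pts=cv2.findNonZero(g);e=cv2.fitEllipse(cv2.convexHull(pts));print(e)
print("dial",ray(f,e[0],.093))
E
```

```text
or (np.int32(34), array([312. , 230.7]), array([309, 228,   7,   7], dtype=int32))
red (np.int32(86), array([273.6, 191.8]), array([269, 187,  10,  11], dtype=int32))
red (np.int32(8), array([268.1, 219.4]), array([267, 218,   3,   5], dtype=int32))
red (np.int32(9), array([284.2, 223.1]), array([282, 222,   5,   3], dtype=int32))
blue (np.int32(9), array([271., 214.]), array([270, 212,   3,   5], dtype=int32))
((266.64215087890625, 234.69827270507812), (46.37746810913086, 47.372772216796875), 85.55523681640625)
dial [0.54847035 0.04709561 0.093     ]
```

View pics/c1.png

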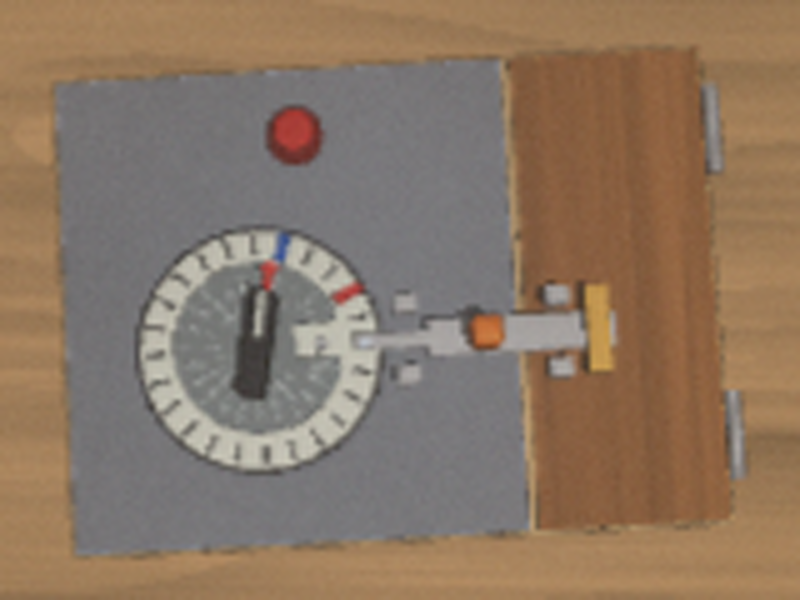

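Crop: pointer (red) at about (268,219) in full-frame pixels, blue line (271,214), red line (284,223). The pointer is just anticlockwise of blue.

Run:
```python
from h import *
f=imaging.grab_frame("top")
D=ray(f,(266.64,234.7),.093)
K=ray(f,(312,230.7),.1455);R=ray(f,(284.2,223.1),.093);B=ray(f,(271,214),.093);P=ray(f,(268.1,219.4),.109)
a=lambda v:np.degrees(np.arctan2(v[1],v[0]))
print("K",K,"cap",ray(f,(273.6,191.3),.114))
print("yaw est: knob",a(D-K)-90,"red",a(R-D)+60,"blue",a(B-D)+15,"ptr world",a(P-D), np.linalg.norm((R-D)[:2]),np.linalg.norm((B-D)[:2]))
for n,p in(("ye",(188,234)),("wh",(403,207))): print(n,ray(f,p,.14 if n=="ye" else .12))
T=readout.get_state();print(a(T["orientation"][:,2]))
c=ray(f,(225.5,182),.09),ray(f,(230,276),.09);print("edge yaw",a(c[0]-c[1]))
```

```text
K [ 0.55553772 -0.05177941  0.1455    ] cap [0.64448984 0.03287589 0.114     ]
yaw est: knob 4.090527353975361 red 4.552691955573387 blue 4.3171572873160855 ptr world -5.314756875432328 0.047568545739286615 0.04798922121752597
ye [0.54385377 0.21591507 0.14      ]
wh [ 0.61343572 -0.25500412  0.12      ]
67.03923365034456
edge yaw 4.4764927825586245
```

{"api": "arm_command", "payload": {
  "deltas": [
    [0, -0.8, -0.5, -0.25],
    [0, -1.6, -1.0, -0.5],
    [0, -2.4, -1.6, -0.75],
    [0, -3.2, -2.1, -1.0],
    [0, -4.0, -2.6, -1.25],
    [0, -4.8, -3.1, -1.5],
    [0, -5.6, -3.6, -1.75],
    [0, -6.4, -4.2, -2.0],
    [0, -7.2, -4.7, -2.2],
    [0, -8.1, -5.3, -2.5],
    [0, -8.9, -5.8, -2.7],
    [0, -9.73, -6.34, -2.95]
  ],
  "jaw": 0.5,
  "newtons": 25
}}

```text
time: 1.4
ee_pos: [0.5489, 0.0462, 0.2137]
orientation: [[-0.0, -0.996, 0.091], [-0.001, 0.091, 0.996], [-1.0, 0.0, -0.001]]
contact_force: [0.9, 0.3, -0.5]
width: 0.502
```

{"api": "arm_command", "payload": {
  "deltas": [
    [0, 0, 0, 0],
    [0, 0, 0, 0]
  ]
}}

```text
time: 1.6
ee_pos: [0.5489, 0.0453, 0.2132]
orientation: [[-0.002, -0.996, 0.094], [-0.0, 0.094, 0.996], [-1.0, 0.002, -0.0]]
contact_force: [0.0, 1.4, 0.2]
width: 0.503
```

```bash
cat >> h.py <<'E'
Rz=lambda a:np.array([np.cos(np.radians(a)),np.sin(np.radians(a))])
def go(x,y,z,jawdeg):
    s=readout.get_state();O=s["orientation"];d=O.T@(np.array([x,y,z])-s["ee_pos"])/.05
    j=np.degrees(np.arctan2(O[1,2],O[0,2]))
    print("pos",s["ee_pos"].round(4),"jaw",j.round(2),"q6",s["qpos"][5].round(1),"t",s["time"],"| units",d.round(2),"yaw",((j-jawdeg)/6).round(2))
E
python3 - <<'E'
from h import *
f=imaging.grab_frame("wrist");cv2.imwrite("pics/w1.png",f["image"][:,:,::-1])
print(f["mtx"],f["dist_coeffs"],f["view"])
go(.5485,.0471,.116,84.7)
print(proj(f,[[.5485,.0471,.147],[.5485,.0471,.109]]))
E
```

```text
[[363.30529764   0.         275.74295494]
 [  0.         363.30529764 210.27890461]
 [  0.           0.           1.        ]] [-0.01468466  0.          0.          0.          0.        ] [[ 0.09415985  0.99555654 -0.00105097 -0.09752997]
 [ 0.95382917 -0.08991075  0.28657631 -0.55165642]
 [ 0.28520842 -0.02798643 -0.95805684  0.23710147]
 [ 0.          0.          0.          1.        ]]
pos [0.5483 0.0464 0.2133] jaw 84.72 q6 -81.1 t 1.65 | units [ 1.95 -0.01  0.02] yaw 0.0
[[276.97558494 223.87920863]
 [276.87009261 208.41170798]]
```

View pics/w1.png

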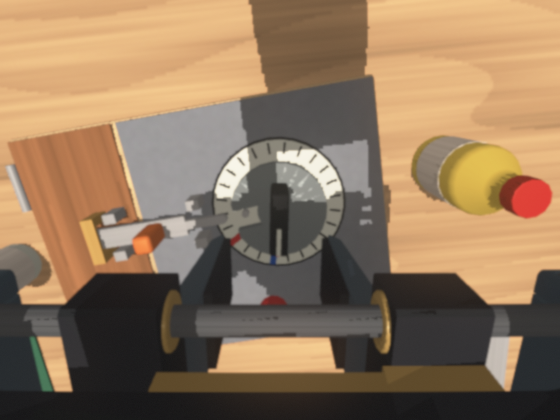

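Wrist view: bar centred at (279,220), upright between the fingers (x≈217 and 340), so the alignment is good. Descend and grip.

{"api": "arm_command", "payload": {
  "deltas": [
    [0.3, 0, 0.02, 0],
    [0.7, 0, 0.02, 0],
    [1.1, 0, 0.02, 0],
    [1.5, 0, 0.02, 0],
    [1.8, 0, 0.02, 0],
    [1.93, 0, 0.02, 0],
    [1.93, 0, 0.02, 0]
  ]
}}

```text
time: 2.35
ee_pos: [0.5471, 0.0485, 0.1163]
orientation: [[-0.004, -0.996, 0.09], [-0.0, 0.09, 0.996], [-1.0, 0.004, -0.0]]
contact_force: [-0.4, -1.0, 0.0]
width: 0.499
```

{"api": "arm_command", "payload": {
  "deltas": [
    [0, 0, 0, 0],
    [0, 0, 0, 0],
    [0, 0, 0, 0],
    [0, 0, 0, 0],
    [0, 0, 0, 0],
    [0, 0, 0, 0],
    [0, 0, 0, 0],
    [0, 0, 0, 0]
  ],
  "jaw": 1,
  "newtons": 25
}}

```text
time: 3.15
ee_pos: [0.5474, 0.0476, 0.1168]
orientation: [[-0.003, -0.996, 0.09], [-0.002, 0.09, 0.996], [-1.0, 0.003, -0.002]]
contact_force: [-1.0, -5.7, 3.4]
width: 0.142
```

Run:
```python
from h import *
s=readout.get_state();print(s["contact_force"].round(2),s["torque"].round(3),s["width"]*91);go(.5485,.0471,.116,4.35-60+90)
```

```text
[-0.97 -5.68  3.38] [-0.857  0.134  0.033] 12.939537283936689
pos [0.5474 0.0476 0.1168] jaw 84.84 q6 -81.0 t 3.15 | units [ 0.02 -0.02 -0.01] yaw 8.41
```

{"api": "arm_command", "payload": {
  "deltas": [
    [0, 0, -0.02, 0.5],
    [0, 0, -0.02, 1.3],
    [0, 0, -0.02, 2.1],
    [0, 0, -0.02, 2.9],
    [0, 0, -0.02, 3.7],
    [0, 0, -0.02, 4.5],
    [0, 0, -0.02, 5.3],
    [0, 0, -0.02, 6.1],
    [0, 0, -0.02, 6.9],
    [0, 0, -0.02, 7.6],
    [0, 0, -0.02, 8.2],
    [0, 0, -0.02, 8.5]
  ]
}}

```text
time: 4.35
ee_pos: [0.5485, 0.0492, 0.1168]
orientation: [[-0.0, -0.554, 0.832], [0.003, 0.832, 0.554], [-1.0, 0.003, 0.002]]
contact_force: [2.2, 6.0, -1.6]
width: 0.14
```

{"api": "arm_command", "payload": {
  "deltas": [
    [0, 0, 0, 0],
    [0, 0, 0, 0],
    [0, 0, 0, 0],
    [0, 0, 0, 0],
    [0, 0, 0, 0]
  ]
}}

```text
time: 4.85
ee_pos: [0.5485, 0.0493, 0.1168]
orientation: [[-0.0, -0.554, 0.832], [0.004, 0.832, 0.554], [-1.0, 0.003, 0.002]]
contact_force: [0.1, 0.2, 0.9]
width: 0.141
```

Run:
```python
from h import *
s=readout.get_state();print(s["contact_force"].round(2),s["torque"].round(3),s["width"]*91);go(.5485,.0471,.116,4.35-60+90)
f=imaging.grab_frame("wrist");g=imaging.grab_frame("top")
c=cv2.resize(g["image"][195:275,225:309],None,fx=5,fy=5,interpolation=cv2.INTER_CUBIC)
cv2.imwrite("pics/c2.png",c[:,:,::-1]);cv2.imwrite("pics/w2.png",f["image"][60:320,150:420][:,:,::-1])
```

```text
[0.08 0.24 0.88] [-0.209  0.141  0.056] 12.859580233285543
pos [0.5485 0.0493 0.1168] jaw 33.66 q6 -30.0 t 4.85 | units [ 0.02 -0.04 -0.02] yaw -0.11
```

View pics/w2.png

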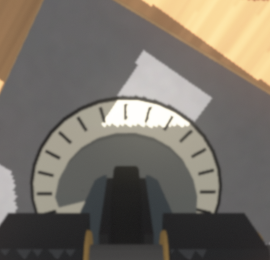

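Dial ≈60.7° (jaw angle), with the pointer hidden by the gripper; it stood still for 0.5 s. The last joint can't reach the stop in this grip, so I'll turn back to about 0, regrip half a turn round, and go on.

{"api": "arm_command", "payload": {
  "deltas": [
    [0, 0, 0, -0.4],
    [0, 0, 0, -1.2],
    [0, 0, 0, -2.2],
    [0, 0, 0, -3.2],
    [0, 0, 0, -4.2],
    [0, 0, 0, -5.2],
    [0, 0, 0, -6.2],
    [0, 0, 0, -7.2],
    [0, 0, 0, -8.2],
    [0, 0, 0, -9.2],
    [0, 0, 0, -9.8],
    [0, 0, 0, -10]
  ]
}}

```text
time: 6.15
ee_pos: [0.5474, 0.0472, 0.1168]
orientation: [[-0.003, -0.998, -0.066], [-0.0, -0.066, 0.998], [-1.0, 0.003, 0.0]]
contact_force: [-2.0, -6.7, 3.5]
width: 0.14
```

{"api": "arm_command", "payload": {
  "deltas": [
    [0, 0, 0, 0],
    [0, 0, 0, 0],
    [0, 0, 0, 0]
  ]
}}

```text
time: 6.45
ee_pos: [0.5474, 0.0471, 0.1168]
orientation: [[-0.003, -0.998, -0.066], [-0.0, -0.066, 0.998], [-1.0, 0.003, -0.0]]
contact_force: [-0.0, -1.7, 1.0]
width: 0.139
```

{"api": "arm_command", "payload": {
  "deltas": [
    [0, 0, 0, 0],
    [0, 0, 0, 0],
    [0, 0, 0, 0],
    [0, 0, 0, 0],
    [0, 0, 0, 0],
    [-0.3, 0, 0, 0],
    [-0.7, 0, 0, 0],
    [-1.0, 0, 0, 0],
    [-1.0, 0, 0, 0]
  ],
  "jaw": 0.5
}}

```text
time: 7.35
ee_pos: [0.549, 0.0473, 0.1689]
orientation: [[0.002, -0.998, -0.066], [0.0, -0.066, 0.998], [-1.0, -0.002, -0.0]]
contact_force: [0.5, -0.9, -0.0]
width: 0.502
```

Run:
```python
from h import *
s=readout.get_state();print(s["contact_force"].round(2),s["torque"].round(3),s["width"]*91);go(.5485,.0481,.166,94-180)
```

```text
[ 0.52 -0.91 -0.01] [0.042 0.014 0.067] 45.66626920919378
pos [0.549  0.0473 0.1689] jaw 93.78 q6 -90.1 t 7.35 | units [0.06 0.01 0.02] yaw 29.96
```

{"api": "arm_command", "payload": {
  "deltas": [
    [0, 0, 0, 1.2],
    [0, 0, 0, 2.4],
    [0, 0, 0, 3.6],
    [0, 0, 0, 4.9],
    [0, 0, 0, 6.2],
    [0, 0, 0, 7.5],
    [0, 0, 0, 8.8],
    [0, 0, 0, 10.1],
    [0, 0, 0, 11.4],
    [0, 0, 0, 12.7],
    [0, 0, 0, 13.9],
    [0, 0, 0, 15]
  ]
}}

```text
time: 8.55
ee_pos: [0.5484, 0.0473, 0.1677]
orientation: [[0.0, -0.061, 0.998], [-0.0, 0.998, 0.061], [-1.0, -0.0, 0.0]]
contact_force: [0.6, -0.0, -0.3]
width: 0.498
```

{"api": "arm_command", "payload": {
  "deltas": [
    [0, 0, 0, 1.2],
    [0, 0, 0, 2.4],
    [0, 0, 0, 3.6],
    [0, 0, 0, 4.9],
    [0, 0, 0, 6.2],
    [0, 0, 0, 7.5],
    [0, 0, 0, 8.8],
    [0, 0, 0, 10.1],
    [0, 0, 0, 11.4],
    [0, 0, 0, 12.7],
    [0, 0, 0, 13.9],
    [0, 0, 0, 15]
  ]
}}

```text
time: 9.75
ee_pos: [0.5478, 0.0472, 0.1666]
orientation: [[-0.002, 0.998, 0.056], [-0.0, 0.056, -0.998], [-1.0, -0.002, -0.0]]
contact_force: [-0.5, 0.2, 0.2]
width: 0.498
```

{"api": "arm_command", "payload": {
  "deltas": [
    [0, 0, 0, 0],
    [0, 0, 0, 0],
    [0, 0, 0, 0]
  ]
}}

```text
time: 10.05
ee_pos: [0.5476, 0.0472, 0.1661]
orientation: [[-0.002, 0.998, 0.058], [-0.0, 0.058, -0.998], [-1.0, -0.002, -0.0]]
contact_force: [-1.0, 0.9, 0.5]
width: 0.501
```

Run:
```python
from h import *
go(.5482,.0475,.116,93.78-180)
f=imaging.grab_frame("wrist")
cv2.imwrite("pics/w3.png",f["image"][60:360,100:460][:,:,::-1])
```

```text
pos [0.5476 0.0472 0.1661] jaw -86.69 q6 90.4 t 10.05 | units [ 1.    0.02 -0.  ] yaw -0.08
```

View pics/w3.png

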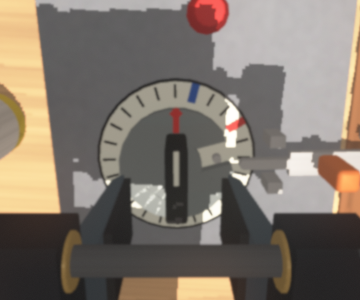

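The pointer (176,115) stands about 15° short of the blue line (194,92), so the dial is at ≈0 as computed. The bar is centred and aligned. Regrip.

{"api": "arm_command", "payload": {
  "deltas": [
    [0.25, 0.01, 0, -0.08],
    [0.5, 0.01, 0, -0.08],
    [0.75, 0.01, 0, -0.08],
    [0.95, 0.01, 0, -0.08],
    [1.0, 0.01, 0, -0.08],
    [1.0, 0.01, 0, -0.08]
  ]
}}

```text
time: 10.7
ee_pos: [0.5478, 0.0472, 0.1155]
orientation: [[-0.003, 0.998, 0.066], [-0.0, 0.066, -0.998], [-1.0, -0.003, -0.0]]
contact_force: [0.4, -0.1, -0.5]
width: 0.503
```

{"api": "arm_command", "payload": {
  "deltas": [
    [0, 0, 0, 0],
    [0, 0, 0, 0],
    [0, 0, 0, 0],
    [0, 0, 0, 0],
    [0, 0, 0, 0],
    [0, 0, 0, 0],
    [0, 0, 0, 0],
    [0, 0, 0, 0]
  ],
  "jaw": 1,
  "newtons": 20
}}

```text
time: 11.5
ee_pos: [0.5479, 0.0471, 0.1158]
orientation: [[-0.003, 0.998, 0.066], [-0.0, 0.066, -0.998], [-1.0, -0.003, 0.0]]
contact_force: [0.1, -0.3, 2.5]
width: 0.142
```

{"api": "arm_command", "payload": {
  "deltas": [
    [0, 0, 0, -0.3],
    [0, 0, 0, -0.9],
    [0, 0, 0, -1.6],
    [0, 0, 0, -2.4],
    [0, 0, 0, -3.2],
    [0, 0, 0, -4.0],
    [0, 0, 0, -4.8],
    [0, 0, 0, -5.6],
    [0, 0, 0, -6.4],
    [0, 0, 0, -7.2],
    [0, 0, 0, -7.8],
    [0, 0, 0, -8]
  ]
}}

```text
time: 12.7
ee_pos: [0.5486, 0.0458, 0.1158]
orientation: [[-0.001, 0.618, 0.787], [-0.003, 0.787, -0.618], [-1.0, -0.003, 0.001]]
contact_force: [1.6, -5.4, 0.7]
width: 0.139
```

```bash
cat >> h.py <<'E'
def st():
    s=readout.get_state();O=s["orientation"];j=np.degrees(np.arctan2(O[1,2],O[0,2]))
    # dial deg cw = yaw - baraxis ; bar = jaw+90 (grip B)
    print("dial",round((4.35-(j+90)+180)%360-180,2),"F",s["contact_force"].round(2),"T",s["torque"].round(3),"w",(s["width"]*91).round(2),s["ee_pos"].round(4),"t",s["time"],"tau6",s["tau"][5].round(3))
E
python3 -c "
from h import *
st()"
```

```text
Traceback (most recent call last):
  File "h.py", line 23, in st
    print("dial",round((4.35-(j+90)+180)%360-180,2),"F",s["contact_force"].round(2),"T",s["torque"].round(3),"w",(s["width"]*91).round(2),s["ee_pos"].round(4),"t",s["time"],"tau6",s["tau"][5].round(3))
                                                                                                                 ^^^^^^^^^^^^^^^^^^^^^
AttributeError: 'float' object has no attribute 'round'
```

{"api": "arm_command", "payload": {
  "deltas": [
    [0, 0, 0, -0.5],
    [0, 0, 0, -1.0],
    [0, 0, 0, -1.5],
    [0, 0, 0, -2.0],
    [0, 0, 0, -2.3],
    [0, 0, 0, -2.3]
  ]
}}

```text
time: 13.3
ee_pos: [0.549, 0.0455, 0.1158]
orientation: [[-0.001, 0.412, 0.911], [-0.003, 0.911, -0.412], [-1.0, -0.003, 0.001]]
contact_force: [1.3, -2.9, -0.1]
width: 0.141
```

```bash
sed -i 's/(s\["width"\]\*91).round(2)/round(s["width"]*91,2)/' h.py
python3 -c "
from h import *
st()"
```

```text
dial -61.31 F [ 1.28 -2.88 -0.12] T [-0.416 -0.1    0.031] w 12.83 [0.549  0.0455 0.1158] t 13.3 tau6 -0.053
```

{"api": "arm_command", "payload": {
  "deltas": [
    [0, 0, 0, -0.1],
    [0, 0, 0, -0.2],
    [0, 0, 0, -0.3],
    [0, 0, 0, -0.4],
    [0, 0, 0, -0.5]
  ]
}}

```text
time: 13.8
ee_pos: [0.5491, 0.0455, 0.1158]
orientation: [[-0.0, 0.363, 0.932], [-0.003, 0.932, -0.363], [-1.0, -0.003, 0.001]]
contact_force: [1.1, -2.0, 1.0]
width: 0.141
```

```bash
python3 -c "
from h import *
st()"
```

```text
dial -64.36 F [ 1.06 -1.96  1.01] T [-0.392 -0.082 -0.095] w 12.84 [0.5491 0.0455 0.1158] t 13.8 tau6 0.0
```

{"api": "arm_command", "payload": {
  "deltas": [
    [0, 0, 0, -0.05],
    [0, 0, 0, -0.1],
    [0, 0, 0, -0.15],
    [0, 0, 0, -0.2],
    [0, 0, 0, -0.25]
  ]
}}

```text
time: 14.3
ee_pos: [0.5492, 0.0455, 0.1158]
orientation: [[-0.0, 0.338, 0.941], [-0.003, 0.941, -0.338], [-1.0, -0.003, 0.001]]
contact_force: [1.3, -2.4, 0.1]
width: 0.138
```

```bash
python3 -c "
from h import *
st()"
```

```text
dial -65.88 F [ 1.26 -2.39  0.15] T [-0.37  -0.016 -0.092] w 12.57 [0.5492 0.0455 0.1158] t 14.3 tau6 -0.042
```

{"api": "arm_command", "payload": {
  "deltas": [
    [0, 0, 0, -0.05],
    [0, 0, 0, -0.1],
    [0, 0, 0, -0.15],
    [0, 0, 0, -0.2],
    [0, 0, 0, -0.25],
    [0, 0, 0, -0.3]
  ]
}}

```text
time: 14.9
ee_pos: [0.5492, 0.0454, 0.1158]
orientation: [[-0.0, 0.308, 0.951], [-0.003, 0.951, -0.308], [-1.0, -0.003, 0.001]]
contact_force: [1.3, -1.8, -0.0]
width: 0.14
```

```bash
python3 -c "
from h import *
st()"
```

```text
dial -67.7 F [ 1.34 -1.84 -0.05] T [-0.387 -0.105 -0.109] w 12.74 [0.5492 0.0454 0.1158] t 14.9 tau6 -0.043
```

{"api": "arm_command", "payload": {
  "deltas": [
    [0, 0, 0, -0.05],
    [0, 0, 0, -0.1],
    [0, 0, 0, -0.15],
    [0, 0, 0, -0.2],
    [0, 0, 0, -0.25],
    [0, 0, 0, -0.3]
  ]
}}

```text
time: 15.5
ee_pos: [0.5493, 0.0454, 0.1158]
orientation: [[0.0, 0.278, 0.961], [-0.003, 0.961, -0.278], [-1.0, -0.003, 0.001]]
contact_force: [2.1, -1.0, 0.4]
width: 0.144
```

```bash
python3 -c "
from h import *
st()"
```

```text
dial -69.53 F [ 2.14 -1.03  0.38] T [-0.409 -0.155 -0.066] w 13.12 [0.5493 0.0454 0.1158] t 15.5 tau6 -0.043
```

{"api": "arm_command", "payload": {
  "deltas": [
    [0, 0, 0, -0.05],
    [0, 0, 0, -0.1],
    [0, 0, 0, -0.15],
    [0, 0, 0, -0.2],
    [0, 0, 0, -0.25],
    [0, 0, 0, -0.3]
  ]
}}

```text
time: 16.1
ee_pos: [0.5493, 0.0454, 0.1158]
orientation: [[0.0, 0.247, 0.969], [-0.003, 0.969, -0.247], [-1.0, -0.003, 0.001]]
contact_force: [2.3, -2.5, -0.1]
width: 0.142
```

```bash
python3 -c "
from h import *
st()"
```

```text
dial -71.36 F [ 2.35 -2.47 -0.09] T [-0.446 -0.186 -0.086] w 12.92 [0.5493 0.0454 0.1158] t 16.1 tau6 -0.043
```

{"api": "arm_command", "payload": {
  "deltas": [
    [0, 0, 0, -0.05],
    [0, 0, 0, -0.1],
    [0, 0, 0, -0.15],
    [0, 0, 0, -0.2],
    [0, 0, 0, -0.25],
    [0, 0, 0, -0.3]
  ]
}}

```text
time: 16.7
ee_pos: [0.5494, 0.0454, 0.1159]
orientation: [[0.0, 0.216, 0.976], [-0.003, 0.976, -0.216], [-1.0, -0.003, 0.001]]
contact_force: [1.5, -2.0, 0.0]
width: 0.142
```

```bash
python3 -c "
from h import *
st()"
```

```text
dial -73.18 F [ 1.52 -2.04  0.02] T [-0.46  -0.18  -0.062] w 12.88 [0.5494 0.0454 0.1159] t 16.7 tau6 -0.043
```

{"api": "arm_command", "payload": {
  "deltas": [
    [0, 0, 0, -0.05],
    [0, 0, 0, -0.1],
    [0, 0, 0, -0.15],
    [0, 0, 0, -0.2],
    [0, 0, 0, -0.25],
    [0, 0, 0, -0.3]
  ]
}}

```text
time: 17.3
ee_pos: [0.5495, 0.0454, 0.1158]
orientation: [[0.0, 0.185, 0.983], [-0.004, 0.983, -0.185], [-1.0, -0.003, 0.001]]
contact_force: [2.5, -2.1, -0.8]
width: 0.142
```

```bash
python3 -c "
from h import *
st()"
```

```text
dial -75.01 F [ 2.51 -2.06 -0.79] T [-0.427 -0.281 -0.124] w 12.92 [0.5495 0.0454 0.1158] t 17.3 tau6 -0.044
```

{"api": "arm_command", "payload": {
  "deltas": [
    [0, 0, 0, -0.05],
    [0, 0, 0, -0.1],
    [0, 0, 0, -0.15],
    [0, 0, 0, -0.2],
    [0, 0, 0, -0.25],
    [0, 0, 0, -0.3]
  ]
}}

```text
time: 17.9
ee_pos: [0.5495, 0.0454, 0.1158]
orientation: [[0.0, 0.153, 0.988], [-0.004, 0.988, -0.153], [-1.0, -0.003, 0.001]]
contact_force: [2.5, -3.0, -0.4]
width: 0.137
```

```bash
python3 -c "
from h import *
st()"
```

```text
dial -76.83 F [ 2.51 -3.   -0.42] T [-0.416 -0.289 -0.064] w 12.5 [0.5495 0.0454 0.1158] t 17.9 tau6 -0.044
```

{"api": "arm_command", "payload": {
  "deltas": [
    [0, 0, 0, -0.05],
    [0, 0, 0, -0.1],
    [0, 0, 0, -0.15],
    [0, 0, 0, -0.2],
    [0, 0, 0, -0.25],
    [0, 0, 0, -0.3]
  ]
}}

```text
time: 18.5
ee_pos: [0.5496, 0.0454, 0.1158]
orientation: [[0.001, 0.122, 0.993], [-0.004, 0.993, -0.122], [-1.0, -0.003, 0.001]]
contact_force: [2.0, -2.7, -0.5]
width: 0.144
```

```bash
python3 -c "
from h import *
st()"
```

```text
dial -78.66 F [ 2.03 -2.74 -0.55] T [-0.455 -0.277 -0.105] w 13.12 [0.5496 0.0454 0.1158] t 18.5 tau6 -0.044
```

{"api": "arm_command", "payload": {
  "deltas": [
    [0, 0, 0, -0.05],
    [0, 0, 0, -0.1],
    [0, 0, 0, -0.15],
    [0, 0, 0, -0.2],
    [0, 0, 0, -0.25],
    [0, 0, 0, -0.3]
  ]
}}

```text
time: 19.1
ee_pos: [0.5496, 0.0454, 0.1158]
orientation: [[0.001, 0.09, 0.996], [-0.003, 0.996, -0.09], [-1.0, -0.003, 0.001]]
contact_force: [3.5, -2.3, -0.4]
width: 0.145
```

```bash
python3 -c "
from h import *
st()"
```

```text
dial -80.48 F [ 3.5  -2.33 -0.4 ] T [-0.45  -0.336 -0.18 ] w 13.23 [0.5496 0.0454 0.1158] t 19.1 tau6 -0.104
```

Torque is rising (tau6 −0.044 → −0.104), so the stop has probably just been reached. Smaller step.

{"api": "arm_command", "payload": {
  "deltas": [
    [0, 0, 0, -0.05],
    [0, 0, 0, -0.1],
    [0, 0, 0, -0.1]
  ]
}}

```text
time: 19.4
ee_pos: [0.5496, 0.0454, 0.1158]
orientation: [[0.001, 0.08, 0.997], [-0.003, 0.997, -0.08], [-1.0, -0.003, 0.001]]
contact_force: [2.6, -2.3, -0.5]
width: 0.143
```

```bash
python3 -c "
from h import *
st()"
```

```text
dial -81.08 F [ 2.58 -2.29 -0.45] T [-0.464 -0.343 -0.163] w 13.0 [0.5496 0.0454 0.1158] t 19.4 tau6 -0.209
```

{"api": "arm_command", "payload": {
  "deltas": [
    [0, 0, 0, -0.05],
    [0, 0, 0, -0.05],
    [0, 0, 0, -0.05]
  ]
}}

```text
time: 19.7
ee_pos: [0.5496, 0.0454, 0.1158]
orientation: [[0.001, 0.075, 0.997], [-0.003, 0.997, -0.075], [-1.0, -0.003, 0.001]]
contact_force: [2.3, -3.2, -0.6]
width: 0.142
```

```bash
python3 -c "
from h import *
st()"
```

```text
dial -81.37 F [ 2.28 -3.16 -0.59] T [-0.503 -0.348 -0.284] w 12.95 [0.5496 0.0454 0.1158] t 19.7 tau6 -0.282
```

The stop is felt: about 0.28 N m total, some 0.2 N m net of friction (≈7 N at the pin), held for over 0.3 s. Now clockwise to blue, 96.4° = 16.06 units.

{"api": "arm_command", "payload": {
  "deltas": [
    [0, 0, 0, 0.4],
    [0, 0, 0, 1.2],
    [0, 0, 0, 2.1],
    [0, 0, 0, 3.0],
    [0, 0, 0, 3.9],
    [0, 0, 0, 4.8],
    [0, 0, 0, 5.7],
    [0, 0, 0, 6.6],
    [0, 0, 0, 7.5],
    [0, 0, 0, 8.4],
    [0, 0, 0, 9.3],
    [0, 0, 0, 10]
  ]
}}

```text
time: 20.9
ee_pos: [0.5481, 0.0464, 0.1158]
orientation: [[-0.002, 0.902, 0.432], [-0.002, 0.432, -0.902], [-1.0, -0.003, 0.001]]
contact_force: [-0.6, 0.1, 1.9]
width: 0.142
```

{"api": "arm_command", "payload": {
  "deltas": [
    [0, 0, 0, 0.6],
    [0, 0, 0, 1.4],
    [0, 0, 0, 2.2],
    [0, 0, 0, 3.0],
    [0, 0, 0, 3.8],
    [0, 0, 0, 4.5],
    [0, 0, 0, 4.9],
    [0, 0, 0, 5.1],
    [0, 0, 0, 5.2],
    [0, 0, 0, 5.2],
    [0, 0, 0, 5.2]
  ]
}}

```text
time: 22.0
ee_pos: [0.5479, 0.0474, 0.1158]
orientation: [[-0.003, 0.995, -0.098], [0.0, -0.098, -0.995], [-1.0, -0.003, 0.0]]
contact_force: [0.4, 5.3, -0.4]
width: 0.145
```

```bash
python3 -c "
from h import *
st()"
```

```text
dial 9.99 F [ 0.38  5.32 -0.38] T [ 0.957 -0.058 -0.046] w 13.16 [0.5479 0.0474 0.1158] t 22.0 tau6 -0.039
```

{"api": "arm_command", "payload": {
  "deltas": [
    [0, 0, 0, 0.3],
    [0, 0, 0, 0.6],
    [0, 0, 0, 0.85],
    [0, 0, 0, 0.85],
    [0, 0, 0, 0.85],
    [0, 0, 0, 0.85],
    [0, 0, 0, 0.85]
  ]
}}

```text
time: 22.7
ee_pos: [0.5479, 0.0475, 0.1158]
orientation: [[-0.003, 0.982, -0.186], [0.0, -0.186, -0.982], [-1.0, -0.003, 0.0]]
contact_force: [2.0, 3.8, 0.3]
width: 0.141
```

{"api": "arm_command", "payload": {
  "deltas": [
    [0, 0, 0, 0],
    [0, 0, 0, 0],
    [0, 0, 0, 0],
    [0, 0, 0, 0],
    [0, 0, 0, 0],
    [-0.3, 0, 0, 0],
    [-0.7, 0, 0, 0],
    [-1.1, 0, 0, 0],
    [-1.3, 0, 0, 0],
    [-1.3, 0, 0, 0]
  ],
  "jaw": 0.5
}}

```text
time: 23.7
ee_pos: [0.5489, 0.0475, 0.1822]
orientation: [[0.0, 0.982, -0.186], [0.0, -0.186, -0.982], [-1.0, 0.0, -0.001]]
contact_force: [0.4, -0.4, 0.2]
width: 0.501
```

```bash
python3 -c "
from h import *
st()
f=imaging.grab_frame('wrist')
cv2.imwrite('pics/w4.png',f['image'][30:360,80:500][:,:,::-1])
# knob est
D=np.array([.5485,.0471]);u=Rz(94.35)
K=np.array([.5555,-.0518]);print('knob',K,'alt',D-u*.0992)
print(proj(f,[[*K,.1455]])-[80,30], proj(f,[[*D,.147]])-[80,30])
go(K[0],K[1]+.001,.175,-85.65)
"
```

```text
dial 15.09 F [ 0.35 -0.4   0.25] T [-0.047  0.146 -0.052] w 45.61 [0.5489 0.0475 0.1822] t 23.7 tau6 -0.0
knob [ 0.5555 -0.0518] alt [ 0.55602421 -0.05181424]
[[359.01646726 170.47239313]] [[198.15889966 211.17956937]]
pos [0.5482 0.0475 0.181 ] jaw -100.74 q6 104.5 t 23.75 | units [0.12 0.51 1.9 ] yaw -2.52
```

View pics/w4.png

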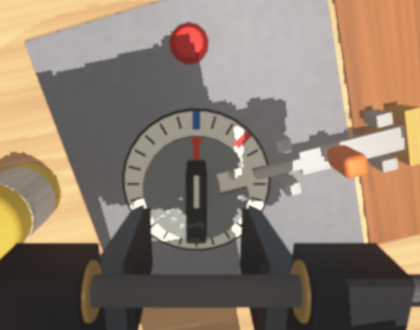

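The pointer (196,148) is on the blue line (196,119). Now go above the orange knob.

{"api": "arm_command", "payload": {
  "deltas": [
    [0, 0.1, 0.3, -0.4],
    [0, 0.2, 0.6, -0.8],
    [0, 0.3, 0.9, -1.2],
    [0, 0.4, 1.3, -1.7],
    [0, 0.5, 1.6, -2.1],
    [0, 0.51, 1.9, -2.52],
    [0, 0.51, 1.9, -2.52],
    [0, 0.51, 1.9, -2.52]
  ]
}}

```text
time: 24.55
ee_pos: [0.555, -0.0504, 0.18]
orientation: [[-0.004, 0.997, 0.075], [0.001, 0.075, -0.997], [-1.0, -0.004, -0.001]]
contact_force: [0.7, 0.7, 0.8]
width: 0.498
```

```bash
python3 -c "
from h import *
f=imaging.grab_frame('wrist')
cv2.imwrite('pics/w5.png',f['image'][30:360,80:500][:,:,::-1])
K=np.array([.5557,-.0518])
print(proj(f,[[*K,.1455],[*K,.1115]])-[80,30])
print(blobs(f['image'],(3,150,60),(18,255,255),100))
go(K[0],K[1],.119,-85.65)
"
```

```text
[[199.862862   210.27869161]
 [199.36373171 192.24469025]]
[(np.int32(595), array([279.4, 228.6]), array([270, 213,  20,  32], dtype=int32))]
pos [ 0.5551 -0.0501  0.1802] jaw -85.67 q6 79.3 t 24.6 | units [1.22 0.01 0.04] yaw -0.0
```

View pics/w5.png

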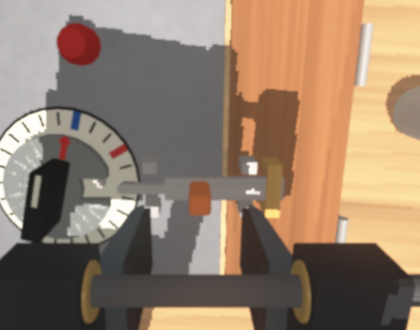

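The knob (200,199) is centred between the fingers, and its predicted position matches. Descend and grip.

{"api": "arm_command", "payload": {
  "deltas": [
    [0.25, 0, 0.03, 0],
    [0.5, 0, 0.03, 0],
    [0.75, 0, 0.03, 0],
    [1.0, 0, 0.03, 0],
    [1.15, 0, 0.03, 0],
    [1.2, 0, 0.03, 0],
    [1.2, 0, 0.03, 0]
  ]
}}

```text
time: 25.3
ee_pos: [0.555, -0.0515, 0.1198]
orientation: [[-0.004, 0.997, 0.076], [0.001, 0.076, -0.997], [-1.0, -0.004, -0.001]]
contact_force: [0.5, -0.2, 1.4]
width: 0.499
```

{"api": "arm_command", "payload": {
  "deltas": [
    [0, 0, 0, 0],
    [0, 0, 0, 0],
    [0, 0, 0, 0],
    [0, 0, 0, 0],
    [0, 0, 0, 0],
    [0, 0, 0, 0],
    [0, 0, 0, 0],
    [0, 0, 0, 0]
  ],
  "jaw": 1,
  "newtons": 20
}}

```text
time: 26.1
ee_pos: [0.5551, -0.0518, 0.12]
orientation: [[-0.004, 0.997, 0.076], [0.0, 0.076, -0.997], [-1.0, -0.004, -0.001]]
contact_force: [-0.5, -3.0, 2.7]
width: 0.151
```

```bash
python3 -c "
from h import *
st()"
```

```text
dial 0.01 F [-0.46 -2.96  2.7 ] T [-0.457  0.169 -0.042] w 13.7 [ 0.5551 -0.0518  0.12  ] t 26.1 tau6 -0.012
```

Gripped (13.7 mm). Slide towards the dial (tool −z), 24 mm = 0.48 units, in stages.

{"api": "arm_command", "payload": {
  "deltas": [
    [0, 0, -0.04, 0],
    [0, 0, -0.08, 0],
    [0, 0, -0.12, 0],
    [0, 0, -0.16, 0],
    [0, 0, -0.2, 0],
    [0, 0, -0.2, 0]
  ]
}}

```text
time: 26.7
ee_pos: [0.5544, -0.0414, 0.1201]
orientation: [[-0.004, 0.997, 0.076], [0.001, 0.076, -0.997], [-1.0, -0.003, -0.001]]
contact_force: [0.2, -2.5, 1.2]
width: 0.151
```

{"api": "arm_command", "payload": {
  "deltas": [
    [0, 0, -0.03, 0],
    [0, 0, -0.06, 0],
    [0, 0, -0.09, 0],
    [0, 0, -0.12, 0]
  ]
}}

```text
time: 27.1
ee_pos: [0.5539, -0.0353, 0.1201]
orientation: [[-0.004, 0.997, 0.076], [0.001, 0.076, -0.997], [-1.0, -0.003, -0.001]]
contact_force: [-0.6, -3.7, 0.6]
width: 0.152
```

```bash
python3 -c "
from h import *
st()"
```

```text
dial 0.0 F [-0.6  -3.69  0.59] T [-0.706  0.166 -0.082] w 13.84 [ 0.5539 -0.0353  0.1201] t 27.1 tau6 -0.04
```

{"api": "arm_command", "payload": {
  "deltas": [
    [0, 0, -0.03, 0],
    [0, 0, -0.06, 0],
    [0, 0, -0.09, 0],
    [0, 0, -0.1, 0]
  ]
}}

```text
time: 27.5
ee_pos: [0.5535, -0.0302, 0.1201]
orientation: [[-0.003, 0.997, 0.076], [0.001, 0.076, -0.997], [-1.0, -0.003, -0.001]]
contact_force: [0.6, -2.8, 1.1]
width: 0.151
```

{"api": "arm_command", "payload": {
  "deltas": [
    [0, 0, -0.01, 0],
    [0, 0, -0.02, 0],
    [0, 0, -0.03, 0]
  ]
}}

```text
time: 27.8
ee_pos: [0.5534, -0.0287, 0.1201]
orientation: [[-0.003, 0.997, 0.076], [0.001, 0.076, -0.997], [-1.0, -0.003, -0.001]]
contact_force: [-0.1, -4.1, 1.3]
width: 0.146
```

```bash
python3 -c "
from h import *
st()"
```

```text
dial -0.0 F [-0.1  -4.14  1.34] T [-0.875  0.123 -0.016] w 13.24 [ 0.5534 -0.0287  0.1201] t 27.8 tau6 -0.028
```

{"api": "arm_command", "payload": {
  "deltas": [
    [0, 0, -0.01, 0],
    [0, 0, -0.02, 0],
    [0, 0, -0.02, 0]
  ]
}}

```text
time: 28.1
ee_pos: [0.5534, -0.0286, 0.1201]
orientation: [[-0.003, 0.997, 0.076], [-0.001, 0.076, -0.997], [-1.0, -0.003, 0.001]]
contact_force: [0.9, -6.0, 1.1]
width: 0.149
```

```bash
python3 -c "
from h import *
st()"
```

```text
dial -0.03 F [ 0.94 -5.97  1.12] T [-1.242  0.143 -0.056] w 13.6 [ 0.5534 -0.0286  0.1201] t 28.1 tau6 -0.032
```

{"api": "arm_command", "payload": {
  "deltas": [
    [0, 0, -0.02, 0],
    [0, 0, -0.04, 0],
    [0, 0, -0.04, 0]
  ]
}}

```text
time: 28.4
ee_pos: [0.5534, -0.0286, 0.1201]
orientation: [[-0.003, 0.997, 0.077], [-0.005, 0.077, -0.997], [-1.0, -0.003, 0.005]]
contact_force: [-0.7, -9.1, 0.4]
width: 0.155
```

{"api": "arm_command", "payload": {
  "deltas": [
    [0, 0, 0, 0],
    [0, 0, 0, 0],
    [0, 0, 0, 0],
    [0, 0, 0, 0],
    [0, 0, 0, 0],
    [-0.3, 0, 0, 0],
    [-0.7, 0, 0, 0],
    [-1.1, 0, 0, 0],
    [-1.5, 0, 0, 0],
    [-1.8, 0, 0, 0],
    [-1.8, 0, 0, 0]
  ],
  "jaw": 0.5
}}

```text
time: 29.5
ee_pos: [0.555, -0.028, 0.2123]
orientation: [[0.002, 0.997, 0.077], [-0.005, 0.077, -0.997], [-1.0, 0.002, 0.005]]
contact_force: [-0.1, -0.2, -0.2]
width: 0.503
```

```bash
python3 -c "
from h import *
st()
f=imaging.grab_frame('wrist')
cv2.imwrite('pics/w6.png',f['image'][30:360,80:500][:,:,::-1])
u=Rz(94.35);K=np.array([.5557,-.0518])
for t in(.018,.021,.024):print(t,proj(f,[[*(K+u*t),.1115]])-[80,30])
g=imaging.grab_frame('top')
for b in blobs(g['image'],(5,150,100),(16,255,255)):
  if 215<b[1][0]<375 and 165<b[1][1]<285: print('or',b,ray(g,b[1],.1455))
"
```

```text
dial -0.08 F [-0.14 -0.24 -0.2 ] T [-0.066  0.171  0.012] w 45.81 [ 0.555  -0.028   0.2123] t 29.5 tau6 -0.001
0.018 [[203.61473581 181.73319271]]
0.021 [[199.7906436  181.73540544]]
0.024 [[195.96603928 181.73761372]]
```

View pics/w6.png

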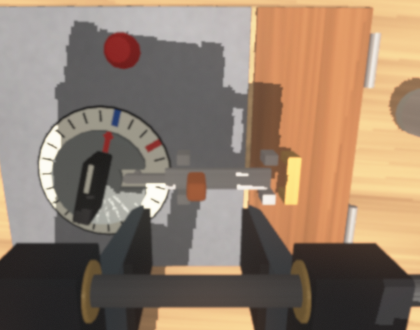

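The knob base (196,182) matches 24 mm of travel. The pointer (107,142) is in line with blue (117,117), and the cap is in place. The gripper is clear, so I'll hand in.

```bash
python3 -c "
from workcell import r
print(r.job_done())"
```

```text
the job is handed in; nothing more can be done
None
```

The job is handed in with the bolt drawn and the dial on the blue line. No verdict was reported. It took about 30 s of the 61 s allowed.

- **Red line:** I turned the dial clockwise to about 60.7° (line at 60°) and held it still for 0.5 s. The gripper hid the pointer here, so this figure comes from the jaw angle, not a picture.
- **Regrip:** The last joint could not reach the stop in that grip. I turned back to about 0°, let go, and took hold again half a turn round.
- **Stop:** I crept anticlockwise in small steps and felt the stop at about −81°. I measured about 0.28 N m in total there, roughly 0.2 N m against the stop after friction, well under the 0.7 N m limit.
- **Blue line:** I turned clockwise to 15.1°. The close-up showed the pointer on the blue line. On the way it also paused for a moment at about 10°, which is inside the blue tolerance.
- **Bolt:** I slid the bolt towards the dial until it stopped moving. The arm had moved 23.2 mm and the force was about 9 N at most. The last picture fits 24 mm of travel.

In that last picture the pointer was still on blue and the cap was in place. The gripper was open about 9 cm above the knob with no contact force. I tried one more check of the bolt from the top camera, but the arm hid the knob. I did not measure the bottles again at the end, but the arm never came near them.

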